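# Hang a bamboo resonator on the tuning rail by its keyhole plate

### The arm

A 6-joint arm with a two-finger parallel gripper is mounted at the origin on the work surface. World frame = base frame: x ahead of the robot, y to its left, z up, the work surface at z = 0. Lengths are in m, angles in rad, forces in N, time in s.
With the tool pointing down it reaches from about 0.325 to 0.9 m from the base axis. Payload 6.1 kg.
Tool frame: the origin (TCP) lies between the finger pads; the fingertips stand 17 mm ahead of it and the grasp point (between the pads) lies 2 mm behind it (r.tip_extent is the distance from the TCP to the fingertips, in m); x points along the fingers, y is the direction in which the jaws open and shut, and the axes are right-handed (so a half turn about x gives the same grasp; the last joint's range is limited). The gripper opens to 85 mm and grips with 20 to 120 N. Pads are 22 mm wide; open, the fingers measure 114 mm over their backs; the gripper's body (76 mm by 85 mm) begins 54 mm behind the grasp point. The pads swing forward as they close: fully open they stand 13 mm farther back than shut.
Start: joints at [1.056, 0.22, 1.526, -0, 1.395, -0.126], TCP at [0.237, 0.578, 0.248] pointing down, gripper open.
Joint ranges: [-2.98, 2.98], [-0.91, 2.08], [0.09, 2.57], [-1.24, 4.39], [0.2, 2.65], [-2.68, 2.68]. Speed limits (rad/s): [2.57, 2.57, 3.01, 3.14, 3.14, 3.14].

### API

Orientations are given as a 3x3 rotation matrix whose columns are the frame's x, y, z axes.
In Python, from rig import r gives the robot as it stands.
- The arm moves only by the tool drive_tool, never from a script. Its argument "motion" is a list of rows, each a list of 4 numbers: the shift along the world's x, y, z in mm, then the turn about the world's z in degrees. In form: [[tx, ty, tz, yaw], ...]. A call has 1 to 12 rows; each row is the pose to reach, as a shift and turn from the pose commanded when the call began; what a row does not reach only later rows make up. A row lasts 1/10 s, in which the tool goes at most 50 mm and 8.59 degrees, less where a joint would pass 70% of its speed; a pose out of reach is approached as far as the arm can. A call with a gripper value outside its range is refused whole. "fingers" is the closure, from -1 (fully open) to 1 (shut), set as the call begins (left out, the last holds). The fingers move at their own pace and stop on an object; "grip_force" is the grip in N (left out, the last holds). Time passes only in rows, so rows that repeat a pose let the fingers close. It gives the time, the measured TCP pose, the force and the opening at its end, in the units of the state.
- r.get_obs(): the state, without advancing time (a new reading comes with each control period).
- r.read_camera(name): name is "scene" or "top"; returns a dict with "color" (400x640x3 uint8, red, green, blue), "mtx" (3x3 intrinsics, pixels), "world_to_cam" (4x4, takes a point from world to camera coordinates). Camera axes: x right, y up, looking along -z (the intrinsics and any distortion apply to the point x, -y, -z); pixel columns grow to the right and rows downward; lengths in m; the calibration is good to about 2 mm. A picture is of the moment at which its call begins. There is no depth.
- r.hand_in(): hands the job in, once; it reports no verdict.
The state is a dict: "clock": time; "qpos": joint angles; "dq": joint speeds; "effort": joint torques, N m; "eef_pos": TCP position; "tool_rot": TCP orientation; "wrist_force": force on the tool from outside, world axes, zero at the start; "torque": the same for the moment, N m; "width": finger opening in m.
Only numpy, scipy, OpenCV 4.12 (cv2) and the standard library are available. Lean on these libraries where they do the work, as an engineer would, in place of code of your own. Each camera call takes 0.05 s, during which the arm holds its last target. There are 200 camera calls.

### The job

Pick up the loose bamboo resonator tube and hang it at the free place on the tuning rail: pass the keyhole of its back plate over the screw head until the plate lies flat on the rail, then slide it down until it is fully home on the screw, and let go. The screw is not exactly at its place along the rail, so feel for it: never push the tube against the rail or the screw harder than about 25 N, and leave the cymbals, the tuner and the hammer where they lie.

Things in the scene. Friction and masses are not known exactly. Their poses are not given: they have to be found in the camera images.
- tube_center (a point): Loose bamboo tube standing upright, mouth up, closed foot on the bench: 46 mm diameter, 160 mm long, 0.11 to 0.18 kg. Point on its axis half-way up (80 mm above the foot); z up. Its aluminium back plate is on the -x side: 60 mm wide (y), 3 mm thick, back face at x = -37 mm, z = -22 to +68 mm; 11 mm of room between plate and tube for the screw head. The tube's +y and -y sides are free to grip.
- keyhole (a point): On the back face of the tube's plate: centre of the keyhole's round part, 17 mm across (x = -37, y = 0, z = +28 mm from the tube's centre; same axes). From it an 8 mm wide slot runs up; the hole narrows into the slot like a funnel. Beside the slot the plate's tube side rises in a ramp by 2 mm.
- slot_end (a point): On the back face of the tube's plate: where the screw's axis lies when the plate is fully home (16 mm above the centre of the round hole, end of the slot 3 mm further up; same axes as the tube).
- station (a point): Free place on the tuning rail, on its flat front face, 165 mm above the bench. x straight out of the face (away from the robot), y along the rail, z up. A screw stands out along x exactly at this height but clamped up to 17 mm to either side (y). Shank 6 mm thick, brass head 13 mm across, flat-topped, 3.3 to 7.8 mm off the face, on a spring washer: the ramp lifts it; the slide takes 4 to 12 N of push, then stays clamped.
- rail_mid (a point): Top edge of the rail's front face, middle of its length; axes as the station. The rail is a fixed aluminium bar 60 mm high, 30 mm deep behind the face, 330 mm long, its top 180 mm and its lower edge 120 mm above the bench; posts at both ends (y = -180, +180 mm) with wooden feet reaching 60 mm in front.
- hung_tube (a point): Centre of the mouth of another bamboo tube, 44 mm thick, that already hangs fixed on the rail, 195 mm above the bench; 145 mm along the rail (y) from the free place.
- cymbal_a: Bronze cengceng cymbal lying boss up, 116 mm across, 50 mm high with its wooden knob; origin under its centre. Bystander.
- cymbal_b: The other bronze cengceng cymbal, the same; origin under its centre. Bystander.
- tuner: Grey plastic clip-on tuner, 34 x 60 mm, 28 mm high; origin under its centre. Bystander.
- hammer: Ball-peen hammer with a blue handle, lying along its x: handle end at x = -160 mm, steel head at x = +100 mm, 75 mm across (y), 26 mm high; origin underneath on the shaft. Bystander.
Things that resemble listed ones, but are neither listed nor needed, are in the scene too. Leave any black or orange look-alike of the part that bears tube_center alone.

How it is judged:
On the way, in this order (a step that is already met when the one before it is completed fails the run):
1. the screw head has passed through the round part of the keyhole and the plate lies flat on the rail, still high (x of tube_center in the frame of station below 0.039 m and z of tube_center in the frame of station between -0.034 and -0.02 m and y of tube_center in the frame of station between -0.0195 and 0.0195 m and angle between tube_center's own z axis and vertical below 0.12 rad), for 0.1 s.
2. the plate has been slid down until the screw is home in the end of the slot (x of tube_center in the frame of station below 0.0395 m and z of tube_center in the frame of station below -0.041 m), for 0.1 s.
At the end, for the whole second after the job is handed in: Tube hangs on the screw, released and still: centre 34.5 to 39.5 mm off the rail face, 41 to 47.5 mm below the screw's height, within 19.5 mm of the station along the rail, leaning under 0.10 rad; cymbals, tuner, hammer within 15 mm of their start (all of step 2 and x of tube_center in the frame of station above 0.0345 m and z of tube_center in the frame of station above -0.0475 m and y of tube_center in the frame of station between -0.0195 and 0.0195 m and angle between tube_center's own z axis and vertical below 0.1 rad and linear speed of tube below 0.01 m/s); the robot touches nothing.
It fails at once if the tube pressed on the rail and screw with over 40 N in all (a push of about 25 N on top of the screw's own clamping) (contact force between tube and stand above 40 N).
It fails at once if a cymbal, the tuner or the hammer was moved by more than 15 mm (distance of any of cymbal_a, cymbal_b, tuner, hammer from where it was at the start of the episode above 0.015 m).
It also fails if it takes over 72 s, if anything falls off the work surface, if the arm or the gripper's body presses on something with over 40 N, if the wrist force passes 120 N, or if a joint passes its speed limit or range.

## Working session

There is one attempt and no reset: what is moved stays moved. The work goes in short steps, Python scripts to look and compute and a tool call to move; the robot and the scene stay as the last step left them, time stands still between calls to the robot, and variables do not carry over. Pictures are saved under pics/ and viewed, about 8 in all and at most 12, crops included, and the job is handed in when it is done.

Besides the shell and the picture viewer there is one more tool, called after "Emit:" as name(argument=value, ...) on one line, values as JSON. drive_tool: Moves the arm, as the interface text tells. Its arguments: {"type":"object","properties":{"motion":{"type":"array"},"fingers":{"type":"number"},"grip_force":{"type":"number"}},"required":["motion"]}

```bash
mkdir -p pics; cat > h.py <<'E'
from rig import r
import numpy as np, cv2
def snap(n,f):
    c=r.read_camera(n); cv2.imwrite('pics/'+f,c['color'][:,:,::-1]); np.savez('pics/'+f+'.npz',**{k:c[k] for k in('mtx','world_to_cam','color')}); return c
def proj(c,P):
    P=np.atleast_2d(P).astype(float); W=np.array(c['world_to_cam']); q=P@W[:3,:3].T+W[:3,3]; q=q*[1,-1,-1]
    u=q@np.array(c['mtx']).T; return u[:,:2]/u[:,2:]
def ray(c,uv):
    W=np.array(c['world_to_cam']); d=np.linalg.inv(c['mtx'])@[uv[0],uv[1],1]; d=d*[1,-1,-1]
    return -W[:3,:3].T@W[:3,3], W[:3,:3].T@d
def onz(c,uv,z):
    o,d=ray(c,uv); return o+d*(z-o[2])/d[2]
E
python3 - <<'E'
from h import *
for n in('scene','top'):
    c=snap(n,n+'1.png'); print(n,c['mtx'],ray(c,(320,200)),[k for k in c])
print(r.get_obs())
E
```

```text
scene [[363.16134476   0.         316.37364779]
 [  0.         363.16134476 202.03542547]
 [  0.           0.           1.        ]] (array([ 0.89742861, -0.3491832 ,  0.92228645]), array([-0.33862797,  0.46212947, -0.8196942 ])) ['color', 'mtx', 'world_to_cam']
top [[458.30611777   0.         314.88268123]
 [  0.         458.30611777 196.5114038 ]
 [  0.           0.           1.        ]] (array([0.43226327, 0.07574387, 1.28264458]), array([ 0.09422875, -0.01267952, -0.99556154])) ['color', 'mtx', 'world_to_cam']
{'clock': 0.1, 'qpos': array([ 1.05586387e+00,  2.21141090e-01,  1.52750777e+00,  1.67622116e-05,
        1.39471713e+00, -1.26077686e-01]), 'dq': array([-0.00127818, -0.00231239, -0.00458151, -0.00195872,  0.00105016,
        0.00017333]), 'effort': array([ 1.79928760e-03, -4.98241425e+01, -3.90548980e+01, -5.27147938e-05,
        5.60799745e-03,  4.58048805e-05]), 'eef_pos': array([0.23668155, 0.57788662, 0.24730659]), 'tool_rot': array([[-8.87684621e-04,  3.79130888e-01,  9.25342629e-01],
       [-1.53524608e-03,  9.25341387e-01, -3.79131852e-01],
       [-9.99998428e-01, -1.75717816e-03, -2.39352107e-04]]), 'wrist_force': array([-0.634807  ,  0.77709629,  0.0233845 ]), 'torque': array([0.0440455 , 0.01791137, 0.01520781]), 'width': 0.08555659237899013}
```

View pics/scene1.png

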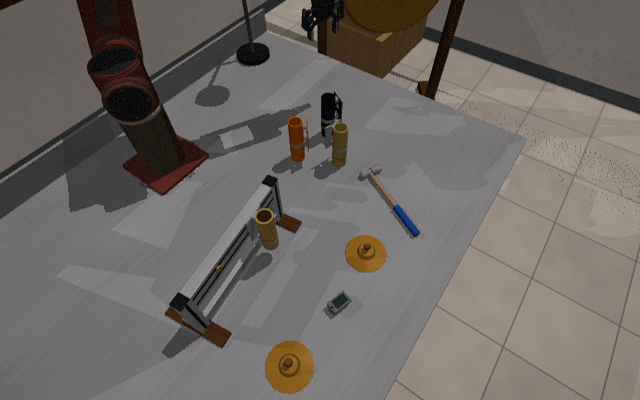

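View pics/top1.png

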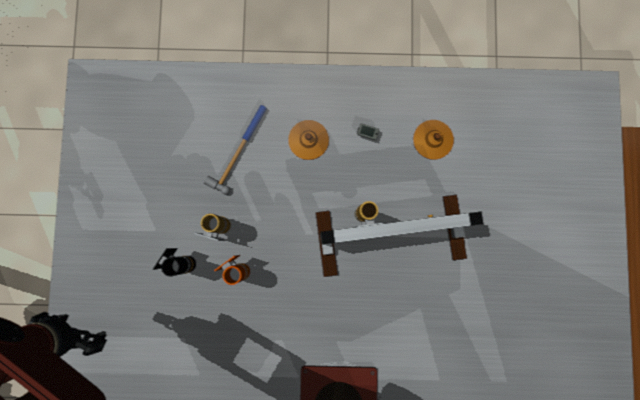

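The scene view shows the tan tube at about (340,145), the rail from (180,305) to (270,185) and the brass screw at about (218,267). In the top view the tube is at (211,223) with its plate facing the robot, the screw at about (430,217), and the rail between (328,238) and (475,218). Next I enlarge these.

```bash
python3 - <<'E'
import cv2,numpy as np
t=cv2.imread('pics/top1.png'); s=cv2.imread('pics/scene1.png')
R=lambda im,x0,x1,y0,y1,k:cv2.resize(im[y0:y1,x0:x1],None,fx=k,fy=k,interpolation=cv2.INTER_CUBIC)
a=R(t,180,260,200,260,5) #400x300
b=R(s,310,380,110,185,4) #280x300
b=cv2.copyMakeBorder(b,0,0,0,400-b.shape[1],0)
d=R(t,310,510,185,260,4) #800x300
cv2.imwrite('pics/c1.png',np.vstack([np.hstack([a,b]),d]))
e=R(s,160,310,170,350,3) 
cv2.imwrite('pics/c2.png',e)
E
```

```text
(no output)
```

View pics/c1.png

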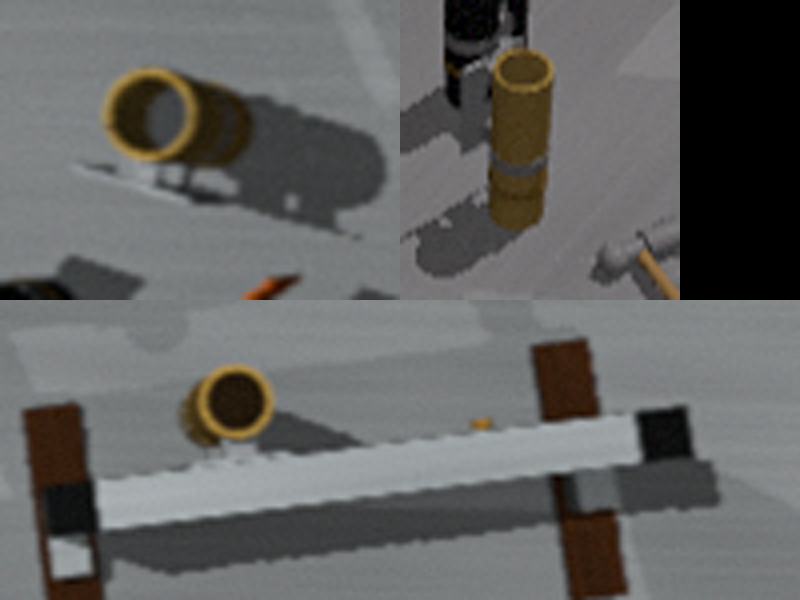

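View pics/c2.png

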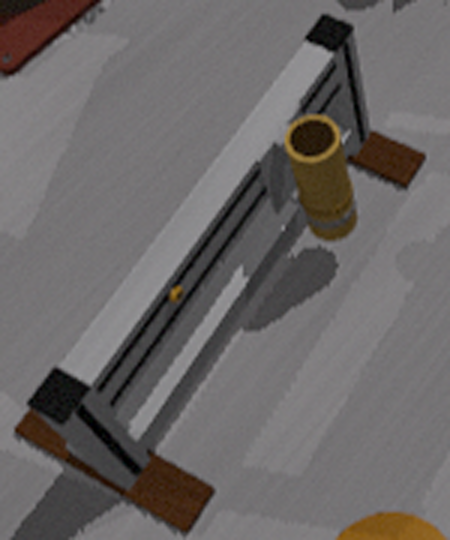

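The crops give:
- Tube mouth at top px (210,222.4).
- Plate top edge from (194.6,232.6) to about (216,238).
- Rail front edge from (333.8,229.8) to (468.9,213.4).
- Hung tube mouth at (368.4,210.1).
- Screw at top px (430.1,215.6) and scene px (218.3,267.3).

```bash
python3 - <<'E'
from h import *
t=np.load('pics/top1.png.npz'); s=np.load('pics/scene1.png.npz')
f=lambda n,p:print(n,np.round(p,4))
f('mouth top',onz(t,(210,222.4),.16))
# scene crop mouth centre (524,72)->
f('mouth scene',onz(s,(310+124/4-.4,110+72/4-.4),.16))
f('foot scene center~',onz(s,(310+116/4-.4,110+217/4-.4),.0))
a=onz(t,(180+75/5-.4,200+165/5-.4),.148);b=onz(t,(180+180/5-.4,200+192/5-.4),.148)
f('plate',np.r_[a,b]);f('platelen,ang',[np.linalg.norm(a-b),np.degrees(np.arctan2(*(a-b)[:2]))])
L=onz(t,(333.8,229.8),.18);R=onz(t,(468.9,213.4),.18);f('railL',L);f('railR',R)
f('len,yaw',[np.linalg.norm(L-R),np.degrees(np.arctan2(-(L-R)[0],(L-R)[1]))])
# scene rail front top edge: crop ends (92,388),(350,40)
for p in((92,386),(352,30)):f('rail scene',onz(s,(160+p[0]/3-.4,170+p[1]/3-.4),.18))
H=onz(t,(368.4,210.1),.195);f('hung',H)
f('hung scene',onz(s,(160+313/3-.4,170+138/3-.4),.195))
f('screw top',onz(t,(430.1,215.6),.168));f('screw scene',onz(s,(218.3,267.3),.165))
yaw=np.arctan2(-(L-R)[0],(L-R)[1]);ey=np.array([-np.sin(yaw),np.cos(yaw),0]);ex=np.array([np.cos(yaw),np.sin(yaw),0])
f('hung off face',(H-R)@ex)
f('station?',H-145e-3*ey-((H-R)@ex)*ex)
E
```

```text
mouth top [0.4774 0.3293 0.16  ]
mouth scene [0.4799 0.329  0.16  ]
foot scene center~ [0.4816 0.3257 0.    ]
plate [0.4519 0.3688 0.148  0.4398 0.3165 0.148 ]
platelen,ang [ 0.0537 13.0126]
railL [0.4655 0.027  0.18  ]
railR [ 0.5123 -0.2981  0.18  ]
len,yaw [0.3285 8.1917]
rail scene [ 0.5144 -0.2948  0.18  ]
rail scene [0.4617 0.0573 0.18  ]
hung [ 0.5137 -0.0538  0.195 ]
hung scene [ 0.5144 -0.053   0.195 ]
screw top [ 0.5057 -0.2075  0.168 ]
screw scene [ 0.5048 -0.2065  0.165 ]
hung off face 0.0362
station? [ 0.4986 -0.2024  0.195 ]
```

Emit:
drive_tool(motion=[[30,-30,0,1],[65,-67,0,3],[100,-103,0,4.5],[135,-139,0,6],[170,-175,0,7.5],[205,-211,0,9],[232,-240,0,9.3],[242,-249,0,9.3],[242,-249,0,9.3],[242,-249,0,9.3]], fingers=-1, grip_force=60)

```text
clock: 1.1
eef_pos: [0.4782, 0.3299, 0.2479]
tool_rot: [[-0.001, 0.225, 0.974], [0.0, 0.974, -0.225], [-1.0, 0.0, -0.001]]
wrist_force: [-0.1, 0.9, 0.2]
width: 0.0856
```

Emit:
drive_tool(motion=[[0.5,-1,-30,0],[0.5,-1,-60,0],[0.5,-1,-80,0],[0.5,-1,-100,0],[0.5,-1,-115,0],[0.5,-1,-123,0],[0.5,-1,-127,0],[0.5,-1,-127,0],[0.5,-1,-127,0]])

```text
clock: 2.0
eef_pos: [0.48, 0.3288, 0.1223]
tool_rot: [[0.001, 0.224, 0.974], [0.001, 0.974, -0.224], [-1.0, 0.001, 0.001]]
wrist_force: [0.4, -0.2, -0.0]
width: 0.0855
```

Emit:
drive_tool(motion=[[0,0,0,0],[0,0,0,0],[0,0,0,0],[0,0,0,0],[0,0,0,0],[0,0,0,0],[0,0,0,0],[0,0,0,0],[0,0,0,0],[0,0,0,0]], fingers=1, grip_force=60)

```text
clock: 3.0
eef_pos: [0.4801, 0.3288, 0.1222]
tool_rot: [[0.002, 0.225, 0.974], [0.001, 0.974, -0.225], [-1.0, 0.001, 0.001]]
wrist_force: [0.8, 1.2, 5.8]
width: 0.0453
```

Emit:
drive_tool(motion=[[0,0,10,0],[0,0,30,0],[0,0,60,0],[0,0,100,0],[0,0,140,0],[0,0,175,0],[0,0,205,0],[0,0,222,0],[0,0,230,0],[0,0,230,0]])

```text
clock: 4.0
eef_pos: [0.4795, 0.3283, 0.352]
tool_rot: [[0.001, 0.225, 0.974], [0.0, 0.974, -0.225], [-1.0, 0.0, 0.001]]
wrist_force: [0.2, 0.3, -1.6]
width: 0.0458
```

Emit:
drive_tool(motion=[[4,-20,0,1],[12,-60,0,3],[21,-105,0,5],[31,-155,0,7],[41,-205,0,9],[51,-255,0,11],[61,-305,0,13],[71,-355,0,15],[80,-405,0,17],[88,-450,0,19],[92,-490,0,20.5],[95,-515,0,21.2]])

```text
clock: 5.2
eef_pos: [0.5733, -0.1898, 0.3483]
tool_rot: [[-0.004, -0.141, 0.99], [0.001, 0.99, 0.141], [-1.0, 0.002, -0.004]]
wrist_force: [0.8, -0.2, -1.7]
width: 0.0455
```

Emit:
drive_tool(motion=[[0,-11,0,0],[0,-11,0,0],[0,-11,0,0],[0,-11,0,0]])

```text
clock: 5.6
eef_pos: [0.5744, -0.196, 0.3511]
tool_rot: [[-0.0, -0.145, 0.989], [0.001, 0.989, 0.145], [-1.0, 0.001, -0.0]]
wrist_force: [-0.6, 0.7, -1.6]
width: 0.0451
```

```bash
python3 - <<'E'
from h import *
t=snap('top','top2.png')['color'][:,:,::-1];s=snap('scene','scene2.png')['color'][:,:,::-1];o=r.get_obs()
print(o['clock'],o['eef_pos'],o['wrist_force'],o['tool_rot'])
R=lambda im,x0,x1,y0,y1,k:cv2.resize(np.ascontiguousarray(im[y0:y1,x0:x1]),None,fx=k,fy=k,interpolation=cv2.INTER_CUBIC)
cv2.imwrite('pics/c3.png',np.hstack([R(t,370,500,110,250,3),R(s,140,270,120,260,3)]))
E
```

```text
5.7 [ 0.57457822 -0.19617233  0.35152297] [-0.46941929 -0.04194109 -1.25539705] [[ 3.33236673e-04 -1.44856436e-01  9.89452627e-01]
 [ 1.12821704e-04  9.89452682e-01  1.44856406e-01]
 [-9.99999938e-01  6.33602651e-05  3.46064870e-04]]
```

View pics/c3.png

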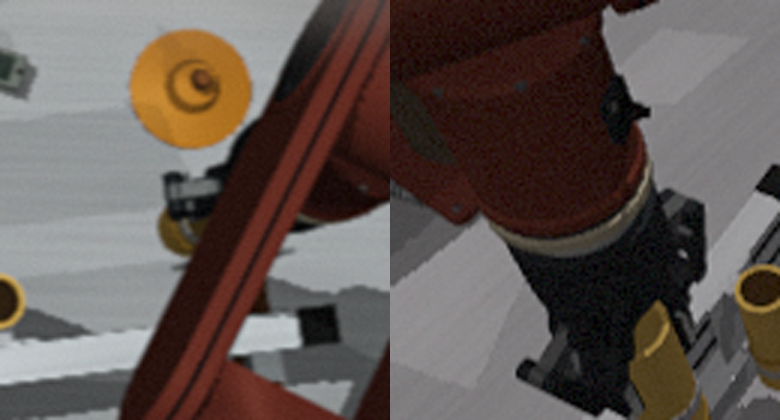

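The view from above is blocked by the arm. I lower to working height at a 40 mm standoff and look again from the scene camera.

Emit:
drive_tool(motion=[[0,0,-20,0],[0,0,-50,0],[0,0,-85,0],[0,0,-120,0],[0,0,-150,0],[0,0,-167,0],[0,0,-172,0],[0,0,-172,0],[0,0,-172,0],[0,0,-172,0]])

```text
clock: 6.7
eef_pos: [0.5755, -0.198, 0.1813]
tool_rot: [[0.003, -0.143, 0.99], [-0.001, 0.99, 0.143], [-1.0, -0.002, 0.003]]
wrist_force: [0.4, 0.6, -1.5]
width: 0.045
```

```bash
python3 - <<'E'
from h import *
c=snap('scene','scene3.png');t=snap('top','top3.png');o=r.get_obs();p=o['eef_pos'];print(o['clock'],p,o['wrist_force'])
yaw=np.arctan2(-o['tool_rot'][0,1],o['tool_rot'][1,1]);print(np.degrees(yaw))
ex=np.array([np.cos(yaw),np.sin(yaw),0]);ey=np.array([-np.sin(yaw),np.cos(yaw),0]);ez=np.array([0,0,1.])
C=p-[0,0,.0422]
k=4;x0,y0,w,h=140,190,170,140
def draw(c,x0,y0,w,h):
    im=cv2.resize(np.ascontiguousarray(c['color'][y0:y0+h,x0:x0+w,::-1]),None,fx=k,fy=k,interpolation=cv2.INTER_CUBIC)
    a=np.linspace(0,2*np.pi,40)
    for z,col in((.08,(0,255,0)),(-.08,(255,255,0))):
        q=(proj(c,C+.023*np.cos(a)[:,None]*ex+.023*np.sin(a)[:,None]*ey+z*ez)-[x0,y0])*k
        cv2.polylines(im,[q.astype(int)],True,col,1)
    q=(proj(c,[C-.037*ex+y*ey+z*ez for y,z in((-.03,.068),(.03,.068),(.03,-.022),(-.03,-.022))])-[x0,y0])*k
    cv2.polylines(im,[q.astype(int)],True,(255,0,255),1)
    return im
cv2.imwrite('pics/c4.png',draw(c,x0,y0,w,h))
E
```

```text
6.8 [ 0.57516257 -0.19794201  0.18079502] [-0.5086328  -0.25289233 -1.18036809]
8.227439942562684
```

View pics/c4.png

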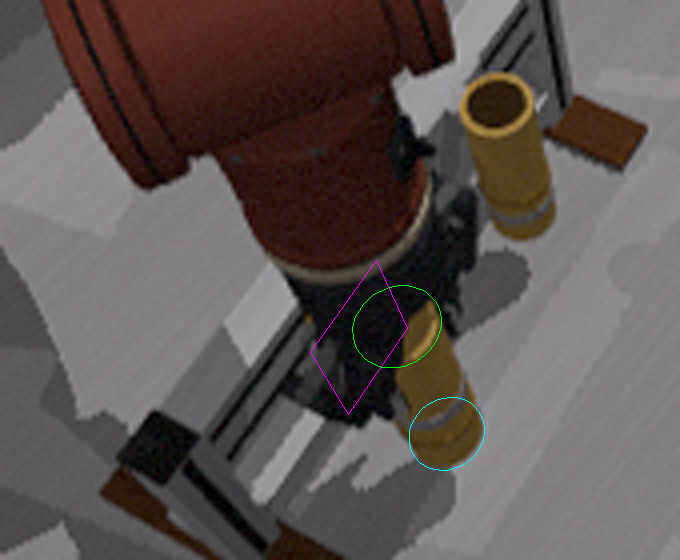

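The overlaid tube model, from the tool pose, matches the seen foot at (445,440) within about 1 mm. The screw shows at about (309,316). Next I approach to just short of the screw head.

Emit:
drive_tool(motion=[[-6,-0.5,-1.5,0],[-13,-1.5,-1.5,0],[-20,-2.5,-1.5,0],[-25,-3,-1.5,0],[-27.5,-3.5,-1.5,0],[-27.5,-3.5,-1.5,0],[-27.5,-3.5,-1.5,0]])

```text
clock: 7.5
eef_pos: [0.5474, -0.2012, 0.1782]
tool_rot: [[0.001, -0.143, 0.99], [-0.0, 0.99, 0.143], [-1.0, -0.0, 0.001]]
wrist_force: [3.4, 0.9, -1.7]
width: 0.0455
```

Emit:
drive_tool(motion=[[-1,-0.1,0,0],[-2,-0.3,0,0],[-2,-0.3,0,0]])

```text
clock: 7.8
eef_pos: [0.5447, -0.2021, 0.178]
tool_rot: [[-0.0, -0.143, 0.99], [-0.001, 0.99, 0.143], [-1.0, -0.001, -0.001]]
wrist_force: [-0.2, -2.6, -0.1]
width: 0.0456
```

Emit:
drive_tool(motion=[[-1,-0.1,0,0],[-2,-0.3,0,0],[-2,-0.3,0,0]])

```text
clock: 8.1
eef_pos: [0.5428, -0.2021, 0.1779]
tool_rot: [[-0.0, -0.143, 0.99], [-0.001, 0.99, 0.143], [-1.0, -0.001, -0.0]]
wrist_force: [0.7, -3.7, 0.8]
width: 0.0453
```

Emit:
drive_tool(motion=[[-1,-0.1,0,0],[-2,-0.3,0,0],[-2,-0.3,0,0]])

```text
clock: 8.4
eef_pos: [0.5415, -0.2021, 0.1781]
tool_rot: [[0.002, -0.143, 0.99], [-0.0, 0.99, 0.143], [-1.0, -0.001, 0.002]]
wrist_force: [4.7, -3.1, -0.1]
width: 0.0454
```

The force pushes the tube towards −y, so the hole edge seems to ride on the head's side. I shift −y by 1 mm and go on.

Emit:
drive_tool(motion=[[0,-0.5,0,0],[0,-1,0,0],[0,-1,0,0]])

```text
clock: 8.7
eef_pos: [0.5416, -0.2022, 0.1781]
tool_rot: [[0.001, -0.143, 0.99], [0.001, 0.99, 0.143], [-1.0, 0.001, 0.002]]
wrist_force: [5.5, 1.7, 1.1]
width: 0.0455
```

Emit:
drive_tool(motion=[[-1,-0.1,0,0],[-2,-0.3,0,0],[-2,-0.3,0,0]])

```text
clock: 9.0
eef_pos: [0.5413, -0.2022, 0.1784]
tool_rot: [[0.006, -0.144, 0.99], [0.001, 0.99, 0.144], [-1.0, 0.0, 0.006]]
wrist_force: [12.4, 2.1, -2.4]
width: 0.0457
```

```bash
cat > ov.py <<'E'
from h import *
import sys
f=sys.argv[1];c=snap('scene','s_'+f);o=r.get_obs();p=o['eef_pos'];print(o['clock'],p,o['wrist_force'],o['torque'])
yaw=np.radians(8.2)
ex=np.array([np.cos(yaw),np.sin(yaw),0]);ey=np.array([-np.sin(yaw),np.cos(yaw),0]);ez=np.array([0,0,1.])
C=p-[0,0,.0422];print('off face',C@ex-.4642,'along',C@ey+.2771)
k=7;x0,y0,w,h=185,235,110,85
im=cv2.resize(np.ascontiguousarray(c['color'][y0:y0+h,x0:x0+w,::-1]),None,fx=k,fy=k,interpolation=cv2.INTER_CUBIC)
im=cv2.convertScaleAbs(im,alpha=1.5)
def L(P,col,cl=False): cv2.polylines(im,[((proj(c,P)-[x0,y0]+.5)*k).astype(int)],cl,col,1)
a=np.linspace(0,2*np.pi,40)
L(C+.023*np.cos(a)[:,None]*ex+.023*np.sin(a)[:,None]*ey-.08*ez,(255,255,0),True)
L([C-.037*ex+y*ey+z*ez for y,z in((-.03,.068),(.03,.068),(.03,-.022),(-.03,-.022))],(255,0,255),True)
F=.4642*ex-.2771*ey
for z in(.18,.12): L([F-.1*ey+z*ez,F+.1*ey+z*ez],(0,0,255))
cv2.imwrite('pics/'+f,im)
E
python3 ov.py c5.png
```

```text
9.05 [ 0.54132059 -0.20217355  0.17843534] [11.06997539  0.85863    -1.1467484 ] [ 0.31129504 -1.93656219  0.30738432]
off face 0.04275045124086402 along -0.00021455454929575346
```

View pics/c5.png

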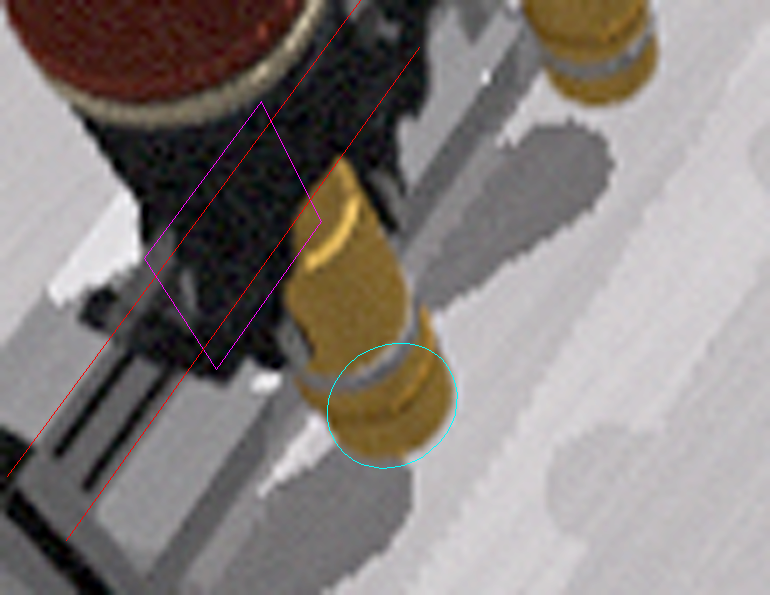

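The seen foot is about 4 mm nearer the rail than the model, the same as in the previous picture, so the grip offset is about −4 mm in x. That puts the centre about 39 mm off the face, close to flat. I test this by feel: ease off, then move sideways a few mm. If the screw is in the hole, it will stop the plate.

Emit:
drive_tool(motion=[[2,0.3,0,0],[2,1.3,0,0],[1.8,2.3,0,0],[1.6,3.3,0,0],[1.6,3.3,0,0]])

```text
clock: 9.55
eef_pos: [0.5412, -0.2004, 0.1781]
tool_rot: [[0.002, -0.143, 0.99], [-0.001, 0.99, 0.143], [-1.0, -0.001, 0.002]]
wrist_force: [6.1, -2.8, -0.4]
width: 0.0456
```

Emit:
drive_tool(motion=[[0.1,-1,0,0],[0.3,-2,0,0],[0.4,-3,0,0],[0.6,-4,0,0],[0.7,-5,0,0],[0.7,-5,0,0]])

```text
clock: 10.15
eef_pos: [0.5417, -0.2031, 0.1774]
tool_rot: [[0.001, -0.143, 0.99], [0.003, 0.99, 0.143], [-1.0, 0.003, 0.001]]
wrist_force: [6.2, 4.1, -0.7]
width: 0.0457
```

Inconclusive, since friction alone could explain it. For a decisive reference, I back off, shift 11 mm along the rail, touch the plate on the screw head and compare depth.

Emit:
drive_tool(motion=[[4,0.6,0,0],[9,1.3,0,0],[14,2,0,0],[13,7,0,0],[12.5,13,0,0],[12.5,13,0,0],[10.5,12.7,0,0],[9.5,12.6,0,0],[8.5,12.4,0,0],[8.5,12.4,0,0]])

```text
clock: 11.15
eef_pos: [0.5495, -0.1928, 0.1779]
tool_rot: [[0.0, -0.143, 0.99], [-0.0, 0.99, 0.143], [-1.0, -0.0, 0.0]]
wrist_force: [-0.0, -1.0, -1.2]
width: 0.0454
```

Emit:
drive_tool(motion=[[-1,-0.1,0,0],[-2,-0.3,0,0],[-2,-0.3,0,0]])

```text
clock: 11.45
eef_pos: [0.5476, -0.193, 0.1778]
tool_rot: [[-0.0, -0.143, 0.99], [-0.0, 0.99, 0.143], [-1.0, 0.0, -0.0]]
wrist_force: [0.9, -0.3, -2.5]
width: 0.0458
```

Emit:
drive_tool(motion=[[-1,-0.1,0,0],[-2,-0.3,0,0],[-2,-0.3,0,0]])

```text
clock: 11.75
eef_pos: [0.547, -0.1931, 0.1782]
tool_rot: [[0.003, -0.143, 0.99], [-0.0, 0.99, 0.143], [-1.0, -0.001, 0.003]]
wrist_force: [5.6, 1.6, -4.3]
width: 0.0453
```

The plate on the head stops about 7 mm farther out than before, so the earlier pose was flat on the rail with the head through the keyhole. I return there.

Emit:
drive_tool(motion=[[5,0.5,0,0],[6.5,-4,0,0],[7.5,-8,0,0],[7.5,-8.5,0,0],[5,-9,0,0],[3,-9.2,0,0],[1,-9.4,0,0],[-1,-9.6,0,0],[-3,-9.8,0,0],[-3,-9.8,0,0]])

```text
clock: 12.75
eef_pos: [0.5424, -0.203, 0.1778]
tool_rot: [[-0.0, -0.143, 0.99], [0.0, 0.99, 0.143], [-1.0, 0.0, -0.0]]
wrist_force: [0.0, 0.3, -1.5]
width: 0.0454
```

Emit:
drive_tool(motion=[[-1,-0.1,0,0],[-2,-0.3,0,0],[-2,-0.3,0,0]])

```text
clock: 13.05
eef_pos: [0.5417, -0.2031, 0.1781]
tool_rot: [[0.002, -0.143, 0.99], [0.0, 0.99, 0.143], [-1.0, -0.0, 0.002]]
wrist_force: [4.5, 1.1, -1.5]
width: 0.0454
```

Emit:
drive_tool(motion=[[-1,-0.1,0,0],[-2,-0.3,0,0],[-3,-0.4,0,0],[-3,-0.4,0,0],[-3,-0.4,0,0],[-3,-0.4,0,0]])

```text
clock: 13.65
eef_pos: [0.5413, -0.2031, 0.1787]
tool_rot: [[0.008, -0.144, 0.99], [0.0, 0.99, 0.144], [-1.0, -0.001, 0.008]]
wrist_force: [14.9, 2.7, -6.9]
width: 0.0453
```

Emit:
drive_tool(motion=[[2,0.3,-0.5,0],[2,0.3,-1.5,0],[2,0.3,-2.5,0],[2,0.3,-3.5,0],[2,0.3,-4.5,0],[2,0.3,-5.5,0],[2,0.3,-5.5,0]])

```text
clock: 14.35
eef_pos: [0.5419, -0.204, 0.1747]
tool_rot: [[0.005, -0.144, 0.99], [-0.002, 0.99, 0.144], [-1.0, -0.003, 0.005]]
wrist_force: [4.5, 1.3, 3.9]
width: 0.0453
```

Emit:
drive_tool(motion=[[0,0,-1,0],[0,0,-2,0],[0,0,-3,0],[0,0,-3,0]])

```text
clock: 14.75
eef_pos: [0.5422, -0.2041, 0.1734]
tool_rot: [[0.006, -0.143, 0.99], [-0.003, 0.99, 0.143], [-1.0, -0.003, 0.006]]
wrist_force: [2.2, 3.7, 13.3]
width: 0.0457
```

Emit:
drive_tool(motion=[[0,0,-1,0],[0,0,-2,0],[0,0,-3,0],[0,0,-3,0]])

```text
clock: 15.15
eef_pos: [0.5428, -0.2041, 0.1718]
tool_rot: [[0.008, -0.143, 0.99], [-0.003, 0.99, 0.143], [-1.0, -0.004, 0.007]]
wrist_force: [1.6, 4.5, 18.8]
width: 0.0454
```

Fz is rising, with a +y side force, so I move +y to relieve the funnel contact.

Emit:
drive_tool(motion=[[0,0.7,0.5,0],[0,1.4,1,0],[0,1.4,1,0],[0,1.4,1,0]])

```text
clock: 15.55
eef_pos: [0.5418, -0.2028, 0.1696]
tool_rot: [[0.005, -0.144, 0.99], [-0.002, 0.99, 0.144], [-1.0, -0.003, 0.005]]
wrist_force: [5.6, 1.5, 6.0]
width: 0.0452
```

Emit:
drive_tool(motion=[[0,0.2,-1,0],[0,0.4,-2,0],[0,0.4,-2,0],[0,0.4,-2,0]])

```text
clock: 15.95
eef_pos: [0.5418, -0.2028, 0.1676]
tool_rot: [[0.005, -0.144, 0.99], [-0.003, 0.99, 0.144], [-1.0, -0.004, 0.005]]
wrist_force: [4.7, -0.4, 6.7]
width: 0.0449
```

Emit:
drive_tool(motion=[[0,0,-1,0],[0,0,-2,0],[0,0,-2,0]])

```text
clock: 16.25
eef_pos: [0.5418, -0.2028, 0.1654]
tool_rot: [[0.005, -0.144, 0.99], [-0.003, 0.99, 0.144], [-1.0, -0.004, 0.005]]
wrist_force: [5.6, -0.8, 4.1]
width: 0.0454
```

Emit:
drive_tool(motion=[[0,0,-1,0],[0,0,-2,0],[0,0,-2,0]])

```text
clock: 16.55
eef_pos: [0.5418, -0.2028, 0.1636]
tool_rot: [[0.005, -0.144, 0.99], [-0.003, 0.99, 0.144], [-1.0, -0.004, 0.005]]
wrist_force: [4.7, 0.0, 5.5]
width: 0.0453
```

Emit:
drive_tool(motion=[[0,0,-1,0],[0,0,-2,0],[0,0,-2,0]])

```text
clock: 16.85
eef_pos: [0.5419, -0.2029, 0.1623]
tool_rot: [[0.005, -0.144, 0.99], [-0.003, 0.99, 0.144], [-1.0, -0.004, 0.005]]
wrist_force: [3.1, 0.7, 9.6]
width: 0.0457
```

Emit:
drive_tool(motion=[[0,0,-1,0],[0,0,-2,0],[0,0,-2,0]])

```text
clock: 17.15
eef_pos: [0.5421, -0.2029, 0.1617]
tool_rot: [[0.006, -0.144, 0.99], [-0.004, 0.99, 0.144], [-1.0, -0.004, 0.005]]
wrist_force: [0.4, 1.2, 17.6]
width: 0.0456
```

Hard stop: Fz rises by 8 N over 0.6 mm, after 16.4 mm of total travel against the 16 mm expected. The tube is home. I unload and release.

Emit:
drive_tool(motion=[[0.2,-0.2,2,0],[0.5,-0.3,4,0],[0.5,-0.3,4,0]])

```text
clock: 17.45
eef_pos: [0.5417, -0.2028, 0.1625]
tool_rot: [[0.004, -0.144, 0.99], [-0.002, 0.99, 0.144], [-1.0, -0.003, 0.003]]
wrist_force: [5.8, -1.0, 2.3]
width: 0.0455
```

Emit:
drive_tool(motion=[[0,0,0,0],[0,0,0,0],[0,0,0,0],[0,0,0,0],[0,0,0,0],[0,0,0,0],[0,0,0,0],[0,0,0,0]], fingers=-1)

```text
clock: 18.25
eef_pos: [0.5402, -0.202, 0.1613]
tool_rot: [[0.0, -0.143, 0.99], [0.0, 0.99, 0.143], [-1.0, 0.0, 0.0]]
wrist_force: [-0.7, -0.5, -0.3]
width: 0.0854
```

Emit:
drive_tool(motion=[[0,0,5,0],[0,0,20,0],[0,0,45,0],[0,0,80,0],[0,0,120,0],[0,0,160,0],[0,0,180,0],[0,0,180,0]])

```text
clock: 19.05
eef_pos: [0.5418, -0.2028, 0.3476]
tool_rot: [[0.008, -0.143, 0.99], [-0.005, 0.99, 0.143], [-1.0, -0.006, 0.008]]
wrist_force: [0.6, -1.0, -0.4]
width: 0.0853
```

Emit:
drive_tool(motion=[[0,40,0,0],[0,85,0,0],[0,130,0,0],[0,175,0,0],[0,220,0,0],[0,265,0,0],[0,310,0,0],[0,340,0,0],[0,350,0,0],[0,350,0,0]])

```text
clock: 20.05
eef_pos: [0.5397, 0.1491, 0.3405]
tool_rot: [[-0.001, -0.145, 0.989], [-0.0, 0.989, 0.145], [-1.0, -0.0, -0.001]]
wrist_force: [-1.0, -0.1, 0.7]
width: 0.0854
```

```bash
python3 - <<'E'
from h import *
t=snap('top','top4.png')['color'][:,:,::-1];s=snap('scene','scene4.png')['color'][:,:,::-1];o=r.get_obs()
print(o['clock'],o['eef_pos'],o['wrist_force'])
R=lambda im,x0,x1,y0,y1,k:cv2.resize(np.ascontiguousarray(im[y0:y1,x0:x1]),None,fx=k,fy=k,interpolation=cv2.INTER_CUBIC)
cv2.imwrite('pics/c6.png',np.hstack([R(t,350,480,180,260,3.2),R(s,170,290,190,270,3.2)]))
E
```

```text
20.15 [0.54009978 0.14717405 0.34081064] [ 0.64259756  0.00732743 -0.66529854]
```

View pics/c6.png

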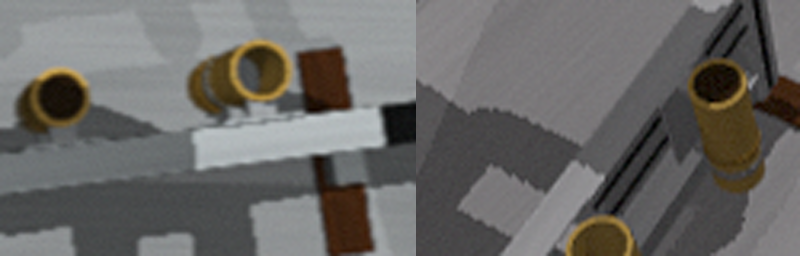

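The tube hangs on the rail in both views, with its mouth at top px (431.2,201.5). I check its offset, its height by triangulation, and the bystanders.

```bash
python3 - <<'E'
from h import *
t=np.load('pics/top4.png.npz');s=np.load('pics/scene4.png.npz');t1=np.load('pics/top1.png.npz')
A=[];b=[]
for c,uv in((t,(431.2,201.5)),(s,(227.8,267.7))):
    o,d=ray(c,uv);d/=np.linalg.norm(d);M=np.eye(3)-np.outer(d,d);A.append(M);b.append(M@o)
P=np.linalg.lstsq(np.vstack(A),np.hstack(b),rcond=None)[0]
yaw=np.radians(8.2);ex=np.array([np.cos(yaw),np.sin(yaw),0]);ey=np.array([-np.sin(yaw),np.cos(yaw),0])
print('mouth',P,'center z',P[2]-.08,'off face',P@ex-.4642,'along',P@ey+.2771)
q=onz(t,(431.2,201.5),.201);print(q,q@ex-.4642)
g=lambda c,x0,x1,y0,y1:c['color'][y0:y1,x0:x1].astype(float).mean(2).astype(np.float32)
for n,w in dict(cymA=(280,340,110,170),tuner=(345,395,112,152),cymB=(405,465,110,170),hammer=(200,275,95,200)).items():
    print(n,cv2.phaseCorrelate(g(t1,*w),g(t,*w)))
E
```

```text
mouth [ 0.53809192 -0.20199869  0.19690719] center z 0.11690718536243487 off face 0.03957973632464323 along 0.0004190252589064136
[ 0.53706819 -0.20181039  0.201     ] 0.03859332298873269
cymA ((-0.02934145063762017, -0.11775449655150894), 0.5274824119938745)
tuner ((-0.15199093930122132, 0.06823822648959776), 0.8383483259677887)
cymB ((-0.10630277551286582, -0.03486098851183428), 0.9831124186515808)
hammer ((0.6589074650839493, 0.09214030785143024), 0.16704901495097596)
```

```bash
python3 -c "
from rig import r
print(r.hand_in(), r.get_obs()['clock'])"
```

```text
the job is handed in; nothing more can be done
the job is handed in; nothing more can be done
```

The loose tube is hung on the tuning rail's screw, released, and handed in at about 20 s on the clock. No verdict was reported.

- **Fitting:** I confirmed by feel that the screw head had passed through the keyhole: the plate resting on the head stopped about 7 mm farther out than the seated pose. I then pressed it flat at about 15 N and slid it down 16.4 mm to a hard stop (16 mm expected). The highest force I read on the tool was about 19 N downward, while the plate caught on the funnel. Forces were only read at the end of each move.
- **Final position:** The last pictures put the tube's centre 38.6 to 39.6 mm off the rail face, against limits of 34.5 to 39.5 mm. They put it about 48 mm below the screw's height, against 41 to 47.5 mm. Both readings sit at or just past a limit, but they are only good to a few mm. The hard stop and slot geometry say it is home at about 44 mm. I did not measure its lean.
- **Bystanders:** The cymbals and the tuner show no shift (under 0.2 px in the top view). The automatic check on the hammer was unreliable (low match score), but the arm stayed well above it.

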